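# Clamp a tile on the sloping decorating stand with a T-bolt

### The arm

A 6-joint arm with a two-finger parallel gripper is mounted at the origin on the work surface. World frame = base frame: x ahead of the robot, y to its left, z up, the work surface at z = 0. Lengths are in m, angles in rad, forces in N, time in s.
With the tool pointing down it reaches from about 0.35 to 0.975 m from the base axis. Payload 4.9 kg.
Tool frame: the origin (TCP) lies midway between the tips of the shut fingers; the grasp point (between the pads) lies ctrl.grip_depth behind it (ctrl.grip_depth is the distance from the TCP to the grasp point, in m); z points along the fingers, y is the line along which they close (so a half turn about z gives the same grasp; the last joint's range is limited). The gripper opens to 85 mm and grips with 20 to 120 N. Pads are 22 mm wide; open, the fingers measure 114 mm over their backs; the gripper's body (76 mm by 85 mm) begins 54 mm behind the grasp point. The pads swing forward as they close: fully open they stand 13 mm farther back than shut.
Start: joints at [-1.468, 0.053, 1.613, -0, 1.476, -0.119], TCP at [0.137, -0.61, 0.231] pointing down, gripper open.
Joint ranges: [-3.01, 3.01], [-1.01, 2.22], [0.06, 2.58], [-1.02, 4.17], [0.09, 2.62], [-3.14, 3.14]. Speed limits (rad/s): [2.57, 2.57, 3.14, 3.14, 3.14, 3.14].

### API

Orientations are given as a rotation vector (axis times angle).
In Python, from station import ctrl, get_image, camera_model gives the robot as it stands. The module is installed in compiled form; this text tells all that it offers.
- The arm moves only by the shell command python3 -m crank 'ROWS' [FORCE]. ROWS is JSON, a list of rows, each a list of 7 numbers: the shift along the tool's x, y, z in mm, then the turn, a rotation vector about the tool's x, y, z in rad, then the opening, from -1 (shut) to 1 (fully open). A call has exactly 10 rows; each row shifts and turns the commanded pose from where the row before left it, along the tool's axes as they then stand; what a row does not reach is not made up. A row lasts 1/12 s, in which the tool goes at most 41.7 mm and 7.16 degrees, less where a joint would pass 70% of its speed; a pose out of reach is approached as far as the arm can. A call with a gripper value outside its range is refused whole. The fingers move at their own pace and stop on an object; FORCE is the grip in N (left out, the last holds). Time passes only in rows, so rows that do not move let the fingers close, or fill a call up. It gives the time, the measured TCP pose, the force, the opening and the grip force at its end, in the units of the state.
- ctrl.get_obs(): the state, without advancing time (a new reading comes with each control period).
- get_image(name): name is "scene" or "side" or "wrist"; returns the picture (400x640x3 uint8, red, green, blue); there is no depth.
- camera_model(name): a dict with "vertical_fov" (degrees; the focal length in pixels is half the picture's height over the tangent of half this angle, whatever the lens; pixels are square), "cx", "cy" (the principal point, pixels), "R" (3x3) and "t" (3): a world point X has camera coordinates R X + t; the wrist camera has in their place "hand_eye" (4x4, takes a point from camera to tool coordinates, whose origin is the TCP and whose axes are the flange's). Camera axes: x right, y down, z forward; pixel columns grow to the right and rows downward; lengths in m; the calibration is good to about 2 mm. The wrist camera is an equidistant fisheye: a pixel r from the principal point sees the ray r / f radians off the axis. A picture is of the moment at which its call begins: read the wrist's pose just before it. camera_model takes no time and is no camera call.
- ctrl.finish_job(): hands the job in; it is judged then, once.
The state is a dict: "t": time; "q": joint angles; "dq": joint speeds; "effort": joint torques, N m; "tool_pos": TCP position; "tool_rot": TCP orientation; "contact_force": force on the tool from outside, world axes, zero at the start; "wrist_torque": the same for the moment, N m; "opening": finger opening in m; "grip_force": force on a finger pad.
Only numpy, scipy, OpenCV 4.12 (cv2) and the standard library are available. Lean on these libraries where they do the work, as an engineer would, in place of code of your own. Each camera call takes 0.05 s, during which the arm holds its last target. There are 200 camera calls.

### The job

Take the T-bolt by its black grip out of the wooden block and drop its head lengthways into the slot of the sloping stand, on the open side of the tile, until its collar sits flat on the slope. Slide it along the slot, still lengthways, so that it pushes the tile right up against the metal fence, then turn it a quarter turn so that its head locks across the slot, and let go with its collar at the tile's edge and the tile still square against the fence. Move the tile only with the bolt, not with the fingers, and leave the owl where it stands.

Things in the scene. Friction and masses are not known exactly. Their poses are not given: they have to be found in the camera images.
- bolt_grip (a point): Centre of the black grip bar of the loose steel T-bolt (about 130 g, 77 mm overall), where to take it. Bar: 14 mm thick (bolt x), 32 mm long (bolt y), 28 mm high (bolt z, its axis, pointing up from head to bar). The bar's underside is 32 mm above the collar's underside. Grip bar and T head have their long sides parallel (both along y). At the start the bolt stands upright in a block.
- bolt_collar (a point): Centre of the flat underside of the bolt's round collar (36 mm diameter, 8 mm thick), 46 mm below bolt_grip; same axes. Below it: a 12 mm round shank 8 mm long, then the T head, 30 mm long (y) and 12 mm wide (x); the head's underside is 17 mm below the collar's underside, its lowest 4 mm stepped in 2 mm all round. Above the collar a 14 mm round stem.
- holder_top (a point): Centre of the top face of the fixed wooden block that holds the bolt: 70 mm (x) by 80 mm (y), top 40 mm above the bench. The T head stands in its pocket (20 x 38 mm, 25 mm deep, loose fit), the collar lies on the top.
- slot_mid (a point): Middle of the T-slot's mouth, level with the sloping face of the fixed wooden stand, 78 mm above the bench. z: face normal, 30 degrees off vertical, leaning roughly to the robot; x: up the slope; y: along the level slot to the fence. Mouth 17 mm wide, lips 6 mm thick; cavity 40 mm wide, floor 22 mm below the face. Slot from y -150 to 145 mm; face x -64 to 72, y -160 to 160 mm.
- fence_foot (a point): On the sloping face at the foot of the metal fence, on the slot's centre line; axes as slot_mid, 145 mm from it along y. The fence's face looks to -y and runs up the slope; 10 mm high, 15 mm thick. The tile is 90 mm wide and the collar's radius 18 mm, so with tile and collar pressed up the bolt's axis is 108 mm from this point, at y = 37 mm of slot_mid.
- tile_mid (a point): Centre of the loose pale ceramic tile, 90 x 90 x 12 mm, 200 g, flat on the slope over the slot. Axes as slot_mid. Its lower edge rests on a wooden ledge 10 mm high, whose upper face is at x = -48 mm of slot_mid. It starts 25 to 70 mm from the fence; the open side is the other one (-y). It slides under 1 to 4 N. A collar turned while pressed hard on it drags it askew: ease off about 1 mm before turning.
- owl: Bystander: terracotta owl figurine, about 75 mm wide and 97 mm high, loose; origin at the centre of its underside. Stands on the other side of the stand from the wooden block. (A glaze jar and an open book stand out of the way beyond the stand.)
There are look-alikes about, which are no part of the job. What is meant by the part that bears bolt_grip is not orange, and is the smaller of those in its own colour.

How it is judged:
On the way, in this order (a step that is already met when the one before it is completed fails the run):
1. the bolt's head is down in the slot lengthways, collar on the face, on the open side of the tile, the tile not yet against the fence (z of bolt_grip in the frame of slot_mid between 0.04 and 0.0515 m and x of bolt_grip in the frame of slot_mid between -0.008 and 0.008 m and y of bolt_grip in the frame of slot_mid between -0.15 and 0.145 m and angle between the z axis of bolt_grip and the z axis of slot_mid, either way round below 0.15 rad and angle between the y axis of bolt_grip and the y axis of slot_mid, either way round below 0.35 rad and y of tile_mid in the frame of slot_mid below 0.092 m and y of bolt_grip in the frame of slot_mid below 0.035 m), for 0.2 s.
2. the tile has been pushed against the fence, the bolt beside it and still lengthways in the slot (z of bolt_grip in the frame of slot_mid between 0.04 and 0.0515 m and x of bolt_grip in the frame of slot_mid between -0.008 and 0.008 m and y of bolt_grip in the frame of slot_mid between -0.15 and 0.145 m and angle between the z axis of bolt_grip and the z axis of slot_mid, either way round below 0.15 rad and angle between the y axis of bolt_grip and the y axis of slot_mid, either way round below 0.35 rad and y of tile_mid in the frame of slot_mid between 0.097 and 0.104 m and x of tile_mid in the frame of slot_mid between -0.008 and 0.003 m and z of tile_mid in the frame of slot_mid between 0.001 and 0.011 m and angle between the y axis of tile_mid and the y axis of slot_mid, either way round below 0.06 rad and y of bolt_grip in the frame of slot_mid between 0.031 and 0.043 m), for 0.2 s.
At the end, for the whole second after the job is handed in: Bolt released, collar on the face within 5 mm, square to it within 0.15 rad, turned across the slot within 0.3 rad; tile flat on face and ledge, within 3 mm of the fence; collar within 6 mm of the tile; all at rest; owl moved under 40 mm (z of bolt_grip in the frame of slot_mid between 0.04 and 0.0515 m and x of bolt_grip in the frame of slot_mid between -0.008 and 0.008 m and y of bolt_grip in the frame of slot_mid between -0.15 and 0.145 m and angle between the z axis of bolt_grip and the z axis of slot_mid, either way round below 0.15 rad and y of tile_mid in the frame of slot_mid between 0.097 and 0.104 m and x of tile_mid in the frame of slot_mid between -0.008 and 0.003 m and z of tile_mid in the frame of slot_mid between 0.001 and 0.011 m and angle between the y axis of tile_mid and the y axis of slot_mid, either way round below 0.06 rad and y of bolt_grip in the frame of slot_mid between 0.031 and 0.043 m and angle between the y axis of bolt_grip and the x axis of slot_mid, either way round below 0.3 rad and linear speed of each of bolt, tile below 0.02 m/s and distance of owl from where it was at the start of the episode below 0.04 m); the robot touches nothing.
It fails at once if the owl is moved or toppled (distance of owl from where it was at the start of the episode above 0.04 m or angle between owl's own z axis and vertical above 0.5 rad).
It fails at once if the tile is handled with the fingers (contact force between the fingers and tile above 5 N).
It also fails if it takes over 48 s, if anything falls off the work surface, if the arm or the gripper's body presses on something with over 40 N, if the wrist force passes 120 N, or if a joint passes its speed limit or range.

## Working session

There is one attempt and no reset: what is moved stays moved. The work goes in short steps, Python scripts to look and compute and a shell command to move; the robot and the scene stay as the last step left them, time stands still between calls to the robot, and variables do not carry over. Pictures are saved under pics/ and viewed, at most 10 in all, crops included, and the job is handed in when it is done.

```bash
mkdir -p pics
python3 - <<'E'
from station import ctrl,get_image,camera_model
import cv2,json,numpy as np
o=ctrl.get_obs();print({k:np.round(v,3).tolist() for k,v in o.items()},ctrl.grip_depth)
for n in("scene","side","wrist"):
    im=get_image(n);cv2.imwrite(f"pics/{n}0.png",im[:,:,::-1]);m=camera_model(n);print(n,{k:np.round(v,4).tolist() for k,v in m.items() if not isinstance(v,str)})
E
```

```text
{'t': 0.0, 'q': [-1.468, 0.053, 1.614, -0.0, 1.476, -0.119], 'dq': [-0.001, -0.001, 0.0, -0.001, 0.001, -0.002], 'effort': [0.001, -39.368, -37.018, -0.0, 0.007, 0.0], 'tool_pos': [0.137, -0.609, 0.23], 'tool_rot': [-3.12, -0.347, 0.0], 'contact_force': [0.009, 0.689, -0.841], 'wrist_torque': [-0.016, -0.048, -0.027], 'grip_force': 0.0, 'opening': 0.085} 0.0187
scene {'vertical_fov': 51.4115, 'cx': 308.7871, 'cy': 194.7732, 'R': [[0.5733, 0.819, -0.0246], [0.47, -0.3533, -0.8089], [-0.6712, 0.4521, -0.5875]], 't': [-0.282, -0.1399, 1.4606]}
side {'vertical_fov': 49.7727, 'cx': 306.7836, 'cy': 192.9347, 'R': [[-0.8521, -0.5229, -0.0228], [-0.2447, 0.4365, -0.8658], [0.4626, -0.7322, -0.4999]], 't': [0.4395, 0.1744, 0.9166]}
wrist {'vertical_fov': 65.7065, 'cx': 321.5941, 'cy': 200.6319, 'hand_eye': [[-0.0012, -0.966, -0.2586, 0.0651], [1.0, -0.0011, -0.0005, 0.0011], [0.0002, -0.2586, 0.966, -0.144], [0.0, 0.0, 0.0, 1.0]]}
```

View pics/scene0.png

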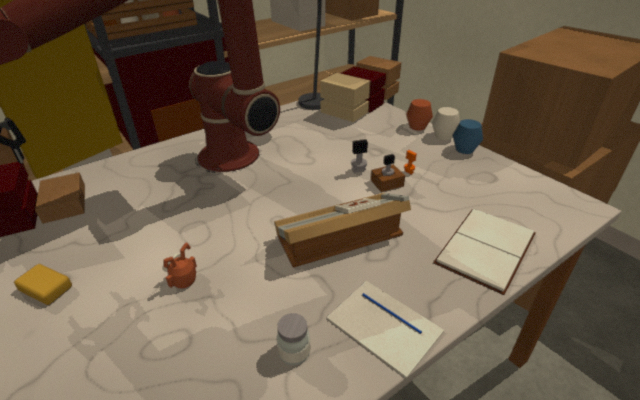

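View pics/side0.png

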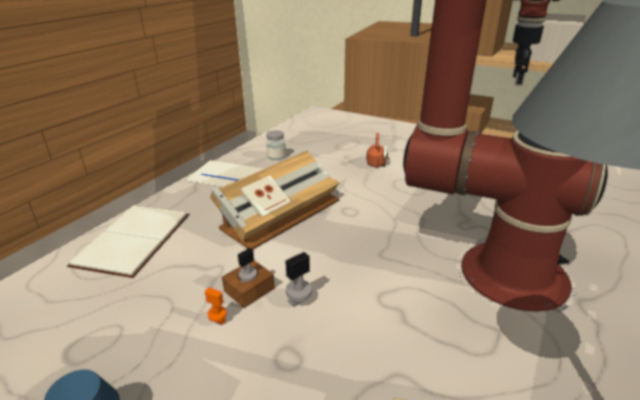

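The scene view shows the bolt in the block, with its grip at about (389,159). The stand is around (340,225) and the owl around (181,268). The side view shows the grip at (246,257), the block at (248,280) and the tile at (265,195). The larger black-gripped bolt at (297,265) and the orange one at (215,297) are look-alikes.

```bash
cat > h.py <<'E'
import numpy as np,cv2
from scipy.spatial.transform import Rotation as Ro
from station import ctrl,get_image,camera_model
def cam(n,o=None):
    m=camera_model(n);f=200/np.tan(np.radians(m['vertical_fov'])/2)
    if n!='wrist':
        R=np.array(m['R']);return m,f,R,-R.T@np.array(m['t'])
    o=o or ctrl.get_obs();H=np.array(m['hand_eye']);W=np.eye(4);W[:3,:3]=Ro.from_rotvec(o['tool_rot']).as_matrix();W[:3,3]=o['tool_pos'];W=W@H
    return m,f,W[:3,:3].T,W[:3,3]
def ray(n,u,v,o=None):
    m,f,R,c=cam(n,o);a=np.array([u-m['cx'],v-m['cy']])
    if n=='wrist':
        r=np.hypot(*a);th=r/f;d=np.r_[a/max(r,1e-9)*np.sin(th),np.cos(th)]
    else: d=np.r_[a/f,1]
    d=R.T@d;return c,d/np.linalg.norm(d)
def onplane(n,u,v,p,nr=(0,0,1),o=None):
    c,d=ray(n,u,v,o);nr=np.array(nr,float);return c+d*((np.array(p)-c)@nr)/(d@nr)
def onz(n,u,v,z,o=None): return onplane(n,u,v,(0,0,z),o=o)
def two(n1,p1,n2,p2,o1=None,o2=None):
    c1,d1=ray(n1,*p1,o1);c2,d2=ray(n2,*p2,o2)
    s=np.linalg.lstsq(np.c_[d1,-d2],c2-c1,rcond=None)[0];a=c1+s[0]*d1;b=c2+s[1]*d2
    return (a+b)/2,np.linalg.norm(a-b)
def proj(n,X,o=None):
    m,f,R,c=cam(n,o);x=R@(np.array(X)-c)
    if n=='wrist':
        r=np.hypot(x[0],x[1]);k=f*np.arctan2(r,x[2])/max(r,1e-9)
    else:k=f/x[2]
    return np.array([m['cx']+k*x[0],m['cy']+k*x[1]])
E
python3 - <<'E'
from h import *
np.set_printoptions(precision=3,suppress=True)
print(two('scene',(389,159),'side',(246,257)), onz('scene',389,159,.086),onz('side',246,257,.086))
print('tile?',onz('side',265,195,.09),'owl',onz('scene',181,283,0))
a=cv2.imread('pics/side0.png')[145:315,190:350];b=cv2.imread('pics/scene0.png')[135:270,265:425]
cv2.imwrite('pics/crop1.png',np.vstack([cv2.resize(a,(560,330),interpolation=2)[:, :],cv2.resize(b,(560,270),interpolation=2)]))
a=cv2.resize(a,None,fx=3.5,fy=3.5,interpolation=2);cv2.imwrite('pics/crop1.png',a)
E
```

```text
(array([0.459, 0.319, 0.087]), np.float64(0.000386474898300086)) [0.458 0.32  0.086] [0.459 0.319 0.086]
tile? [0.567 0.108 0.09 ] owl [ 0.474 -0.356  0.   ]
```

View pics/crop1.png

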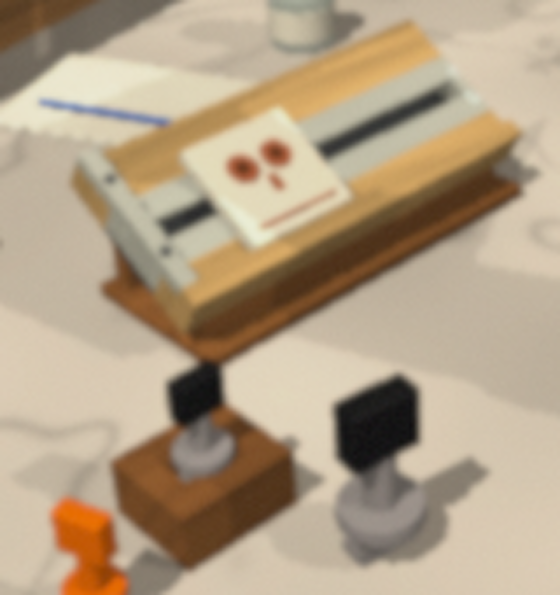

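The crop shows the fence at the block's end of the stand, around crop (140,220). The dark slot runs from about (163,225) to (448,93). The face corners are at (190,330), (520,130) and (412,22). The tile is nearer the fence, and the open side is away from the block.

Run:
```python
from h import *
np.set_printoptions(precision=4,suppress=True)
f=lambda x,y:(190+x/3.5,145+y/3.5)
P={}
for k,p,z in [('s1',(163,225),.078),('s2',(448,93),.078),('LN',(186,325),.046),('LF',(520,132),.046),('UF',(412,22),.114)]:
    P[k]=onz('side',*f(*p),z);print(k,P[k])
for k in (('LN','LF'),('s1','s2')):
    d=P[k[0]]-P[k[1]];print(k,np.linalg.norm(d),np.degrees(np.arctan2(d[1],d[0])))
d=P['UF']-P['LF'];print('up',np.linalg.norm(d),np.degrees(np.arctan2(d[1],d[0])))
# black grip blob in side
a=cv2.imread('pics/side0.png')
o=ctrl.get_obs();R=Ro.from_rotvec(o['tool_rot']).as_matrix();print(R)
```

```text
s1 [0.5989 0.1799 0.078 ]
s2 [ 0.5284 -0.0828  0.078 ]
LN [0.5431 0.2294 0.046 ]
LF [ 0.4764 -0.1058  0.046 ]
UF [ 0.581  -0.1162  0.114 ]
('LN', 'LF') 0.3417873022344592 78.75935352208143
('s1', 's2') 0.2719195812142152 74.97994664824
up 0.12515798561678337 -5.659274357746351
[[ 0.9755  0.22   -0.0001]
 [ 0.22   -0.9755  0.0016]
 [ 0.0002 -0.0016 -1.    ]]
```

```bash
python3 -m crank '[[25.8,-25.6,0,0,0,0,1],[25.8,-25.6,0,0,0,0,1],[25.8,-25.6,0,0,0,0,1],[25.8,-25.6,0,0,0,0,1],[25.8,-25.6,0,0,0,0,1],[25.8,-25.6,0,0,0,0,1],[25.8,-25.6,0,0,0,0,1],[25.8,-25.6,0,0,0,0,1],[25.8,-25.6,0,0,0,0,1],[25.8,-25.6,0,0,0,0,1]]'
python3 -m crank '[[25.8,-25.6,0,0,0,0,1],[25.8,-25.6,0,0,0,0,1],[25.8,-25.6,0,0,0,0,1],[25.8,-25.6,0,0,0,0,1],[25.8,-25.6,0,0,0,0,1],[8.8,-30.1,0,0,0,0,1],[8.8,-30.1,0,0,0,0,1],[8.8,-30.1,0,0,0,0,1],[8.8,-30.1,0,0,0,0,1],[8.8,-30.1,0,0,0,0,1]]'
python3 - <<'E'
from h import *
o=ctrl.get_obs();print(np.round(o['tool_pos'],3),np.round(o['q'],2));np.save('o1.npy',np.r_[o['tool_pos'],o['tool_rot']])
cv2.imwrite('pics/w1.png',get_image('wrist')[:,:,::-1])
E
```

```text
t: 0.98
tool_pos: [0.3333, -0.3014, 0.231]
tool_rot: [-3.122, -0.347, -0.0]
contact_force: [0.5, -0.3, -0.4]
opening: 0.0852
grip_force: 0.0
t: 1.82
tool_pos: [0.44, 0.0081, 0.2311]
tool_rot: [-3.122, -0.348, 0.0]
contact_force: [1.1, 0.9, -1.1]
opening: 0.0858
grip_force: 0.0
[0.44  0.008 0.231] [-0.15 -0.42  2.02  0.    1.54  1.2 ]
```

```bash
python3 -m crank '[[8.8,-30.1,0,0,0,0,1],[8.8,-30.1,0,0,0,0,1],[8.8,-30.1,0,0,0,0,1],[8.8,-30.1,0,0,0,0,1],[8.8,-30.1,0,0,0,0,1],[8.8,-30.1,0,0,0,0,1],[8.8,-30.1,0,0,0,0,1],[8.8,-30.1,0,0,0,0,1],[8.8,-30.1,0,0,0,0,1],[8.8,-30.1,0,0,0,0,1]]'
python3 - <<'E'
from h import *
o=ctrl.get_obs();print(o['t'],np.round(o['tool_pos'],3),np.round(o['q'],2));np.save('o2.npy',np.r_[o['tool_pos'],o['tool_rot']])
cv2.imwrite('pics/w2.png',get_image('wrist')[:,:,::-1])
a=np.hstack([cv2.imread('pics/w1.png'),cv2.imread('pics/w2.png')]);cv2.imwrite('pics/w12.png',cv2.resize(a,(800,250),interpolation=3))
E
```

```text
t: 2.7
tool_pos: [0.4597, 0.3209, 0.2309]
tool_rot: [3.122, 0.348, -0.001]
contact_force: [0.3, 0.1, -0.1]
opening: 0.0855
grip_force: 0.0
2.7 [0.46  0.321 0.231] [ 0.48 -0.1   1.76 -0.    1.48  1.83]
```

View pics/w2.png

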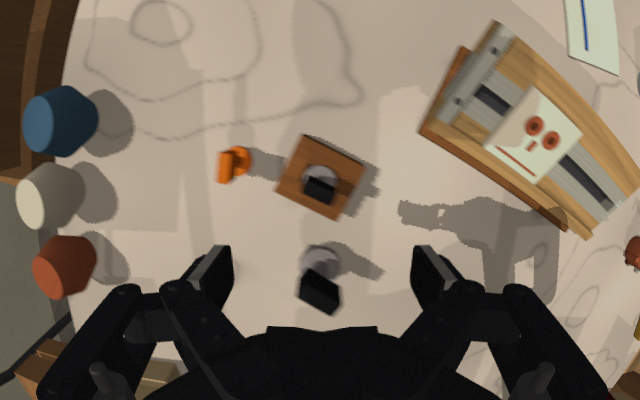

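View pics/w1.png

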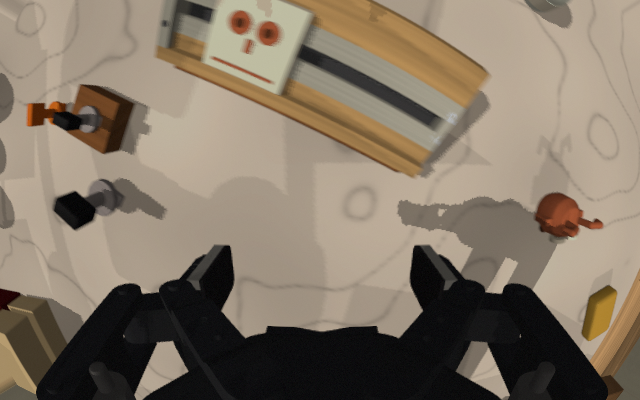

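w2 shows the small bolt's bar at (320,190), the block around (320,177), and the big look-alike at (320,280), closer to the fingers. w1 shows the slot from tile edge (300,48) to its far end (440,125), the owl at (560,215), and the fence at the upper left.

Run:
```python
from h import *
np.set_printoptions(precision=4,suppress=True)
O=lambda k:(lambda a:dict(tool_pos=a[:3],tool_rot=a[3:]))(np.load(k))
o1,o2=O('o1.npy'),O('o2.npy')
w1,w2=cv2.imread('pics/w1.png'),cv2.imread('pics/w2.png')
print('TCP px',proj('wrist',o2['tool_pos'],o2),'expect bar',proj('wrist',(.459,.319,.1),o2))
m=(w2.max(2)<45).astype(np.uint8);m[:,:]*=1;mm=np.zeros_like(m);mm[165:215,290:350]=m[165:215,290:350]
c=max(cv2.findContours(mm,0,1)[0],key=cv2.contourArea);r=cv2.minAreaRect(c);print(r)
b=cv2.boxPoints(r)
for p in b: print(p,onz('wrist',*p,.1,o2))
# block outline (brown)
h=cv2.cvtColor(w2,40);m=((h[:,:,0]<18)&(h[:,:,1]>100)&(h[:,:,2]>40)).astype(np.uint8);mm=m*0;mm[125:230,265:375]=m[125:230,265:375]
mm=cv2.morphologyEx(mm,3,np.ones((25,25)))
c=max(cv2.findContours(mm,0,1)[0],key=cv2.contourArea);r=cv2.minAreaRect(c);print('block',r)
for p in cv2.boxPoints(r): print(p,onz('wrist',*p,.04,o2))
# fit of stand: face pts in w1
big=cv2.resize(w1[0:190,140:500],None,fx=2.2,fy=2.2,interpolation=2);big2=cv2.resize(w2[10:250,410:640],None,fx=2,fy=2,interpolation=2)
cv2.imwrite('pics/b1.png',big)
```

```text
TCP px [319.6977 251.0489] expect bar [322.3995 192.7153]
((319.3000183105469, 189.90000915527344), (29.96331024169922, 19.230182647705078), 26.56505012512207)
[301.6 191.8] [0.4557 0.3377 0.1   ]
[310.2 174.6] [0.473  0.3334 0.1   ]
[337. 188.] [0.4662 0.307  0.1   ]
[328.4 205.2] [0.4487 0.311  0.1   ]
block ((319.800048828125, 177.9000244140625), (72.89581298828125, 64.39875793457031), 26.56505012512207)
[272.8 190.4] [0.4354 0.3704 0.04  ]
[301.6 132.8] [0.5048 0.3521 0.04  ]
[366.8 165.4] [0.4858 0.2749 0.04  ]
[338.0001 223.    ] [0.4141 0.2904 0.04  ]
```

View pics/b1.png

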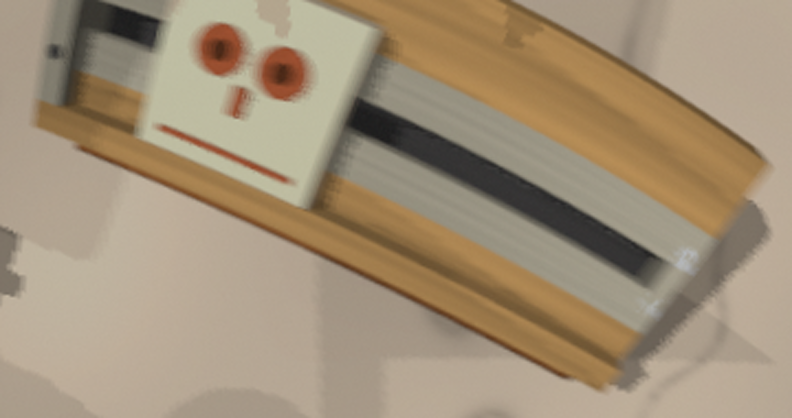

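The crop shows the slot mouth running from the tile edge at (358,113) to its end at (648,268). The tile corners are at (383,35), (308,208) and (145,135), and the face corners at (35,125), (607,388) and (768,160).

Run:
```python
from h import *
np.set_printoptions(precision=4,suppress=True)
O=lambda k:(lambda a:dict(tool_pos=a[:3],tool_rot=a[3:]))(np.load(k))
o1,o2=O('o1.npy'),O('o2.npy')
g=lambda x,y,z:onz('wrist',140+x/2.2,y/2.2,z,o1)
P={k:g(*p) for k,p in dict(s_tile=(358,113,.078),s_end=(648,268,.078),LN=(35,125,.046),LF=(607,388,.046),UF=(768,160,.114),tUF=(383,35,.1094),tLF=(308,208,.0644),tLN=(145,135,.0644)).items()}
# slot edges near tile for direction
for k in P:print(k,P[k])
an=lambda a,b:(np.linalg.norm(P[a]-P[b]),np.degrees(np.arctan2(*(P[a]-P[b])[[1,0]])))
for p in [('s_tile','s_end'),('LN','LF'),('UF','LF'),('tLN','tLF'),('tUF','tLF')]:print(p,an(*p))
print('big',two('scene',(360,146),'side',(297,265)),'wrist',onz('wrist',320,285,.13,o2))
th=np.radians(77)
y=np.array([np.cos(th),np.sin(th),0]);x=np.array([np.sin(th)*.866,-np.cos(th)*.866,.5])
print('mid from end',P['s_end']+.15*y,'LF',P['LF']+.16*y+.064*x,'LN',P['LN']-.16*y+.064*x,'UF',P['UF']+.16*y-.072*x)
z=np.cross(x,y)
for k,off in dict(tUF=(.042,.045),tLF=(-.048,.045),tLN=(-.048,-.045)).items():
    print('tile mid(on centerline)',P[k]-off[0]*x+off[1]*y-.012*z)
```

```text
s_tile [0.5649 0.0535 0.078 ]
s_end [ 0.5295 -0.0875  0.078 ]
LN [0.5438 0.2269 0.046 ]
LF [ 0.468  -0.0941  0.046 ]
UF [ 0.5876 -0.1172  0.114 ]
tUF [0.5925 0.048  0.1094]
tLF [0.5199 0.0674 0.0644]
tLN [0.5419 0.1527 0.0644]
('s_tile', 's_end') (np.float64(0.14538976346585086), np.float64(75.92043120402978))
('LN', 'LF') (np.float64(0.32987026429157645), np.float64(76.7099861552153))
('UF', 'LF') (np.float64(0.13952794076587122), np.float64(-10.899290156243808))
('tLN', 'tLF') (np.float64(0.0880916271635154), np.float64(75.52069914956887))
('tUF', 'tLF') (np.float64(0.08765785657249538), np.float64(-14.995229032981483))
big (array([0.3538, 0.2955, 0.0926]), np.float64(5.272743812856298e-05)) wrist [0.3817 0.3039 0.13  ]
mid from end [0.5633 0.0586 0.078 ] LF [0.558  0.0493 0.078 ] LN [0.5618 0.0585 0.078 ] UF [0.5629 0.0527 0.078 ]
tile mid(on centerline) [0.5731 0.0986 0.078 ]
tile mid(on centerline) [0.5764 0.1006 0.078 ]
tile mid(on centerline) [0.5781 0.0982 0.078 ]
```

```bash
python3 -m crank '[[0,0,8,0,0,-0.1108,0.3],[0,0,8,0,0,-0.1108,0.3],[0,0,8,0,0,-0.1108,0.3],[0,0,8,0,0,-0.1108,0.3],[0,0,8,0,0,-0.1108,0.3],[0,0,8,0,0,-0.1108,0.3],[0,0,8,0,0,-0.1108,0.3],[0,0,8,0,0,-0.1108,0.3],[0,0,8,0,0,-0.1108,0.3],[0,0,8,0,0,-0.1108,0.3]]' 40
python3 - <<'E'
from h import *
np.set_printoptions(precision=4,suppress=True)
o=ctrl.get_obs();w=cv2.cvtColor(get_image('wrist'),4);cv2.imwrite('pics/w3.png',w)
R=Ro.from_rotvec(o['tool_rot']).as_matrix();print(R[:,0],np.degrees(np.arctan2(R[1,0],R[0,0])),o['q'])
e=proj('wrist',(.461,.322,.1),o);print(e)
u,v=e.astype(int);m=(w.max(2)<45).astype(np.uint8);mm=m*0;s=np.s_[v-35:v+35,u-45:u+45];mm[s]=m[s]
for c in cv2.findContours(mm,0,1)[0]:
    if cv2.contourArea(c)<100: continue
    r=cv2.minAreaRect(c);print(r)
    Q=np.array([onz('wrist',*p,.1,o) for p in cv2.boxPoints(r)]);print(Q,Q.mean(0),'tool',R.T@(Q.mean(0)-o['tool_pos']))
E
```

```text
t: 3.58
tool_pos: [0.4599, 0.3192, 0.1505]
tool_rot: [-2.467, -1.945, 0.001]
contact_force: [0.1, -0.3, 0.2]
opening: 0.0554
grip_force: 0.0
[ 0.2334  0.9724 -0.0005] 76.50521556602979 [ 0.4738 -0.0381  1.8421  0.      1.3383  0.7093]
[322.027 214.028]
((319.0, 213.5), (51.0, 20.0), 90.0)
[[0.457  0.341  0.1   ]
 [0.4695 0.338  0.1   ]
 [0.4614 0.3037 0.1   ]
 [0.4483 0.3068 0.1   ]] [0.459  0.3224 0.1   ] tool [ 0.003  -0.0015  0.0505]
```

View pics/w3.png

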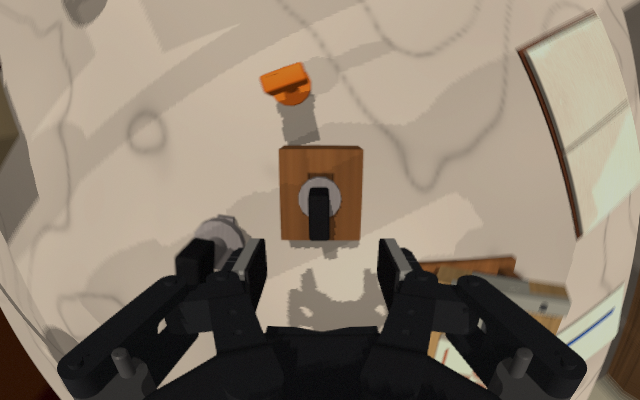

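The bar stands upright at (319,213), lined up with the fingers, and nothing is in the way of the descent. I'll go down, grip and lift.

```bash
python3 -m crank '[[1.5,-1.3,11.9,0,0,0,0.3],[0,0,11.9,0,0,0,0.3],[0,0,11.9,0,0,0,0.3],[0,0,11.9,0,0,0,0.3],[0,0,11.9,0,0,0,0.3],[0,0,11.9,0,0,0,0.3],[0,0,11.9,0,0,0,0.3],[0,0,0,0,0,0,0.3],[0,0,0,0,0,0,-1],[0,0,0,0,0,0,-1]]' 60
python3 -m crank '[[0,0,0,0,0,0,-1],[0,0,0,0,0,0,-1],[0,0,0,0,0,0,-1],[0,0,0,0,0,0,-1],[0,0,0,0,0,0,-1],[0,0,0,0,0,0,-1],[0,0,-3,0,0,0,-1],[0,0,-4,0,0,0,-1],[0,0,-5,0,0,0,-1],[0,0,-5,0,0,0,-1]]' 60
```

```text
t: 4.47
tool_pos: [0.4594, 0.3215, 0.0684]
tool_rot: [2.472, 1.938, 0.001]
contact_force: [0.0, 0.8, -0.1]
opening: 0.032
grip_force: 0.0
t: 5.3
tool_pos: [0.4587, 0.3211, 0.085]
tool_rot: [-2.472, -1.938, 0.002]
contact_force: [0.4, 1.1, -1.4]
opening: 0.013
grip_force: 61.1
```

```bash
python3 -m crank '[[0,0,-40,0,0,0,-1],[0,0,-40,0,0,0,-1],[0,0,-40,0,0,0,-1],[-41,0,0,0,0,0,-1],[-41,0,0,0,0,0,-1],[-41,0,0,0,0,0,-1],[-41,0,0,0,0,0,-1],[-41,0,0,0,0,0,-1],[-41,0,0,0,0,0,-1],[-41,0,0,0,0,0,-1]]'
python3 -m crank '[[0,29,0,0,0,0,-1],[0,29,0,0,0,0,-1],[0,29,0,0,0,0,-1],[0,29,0,0,0,0,-1],[0,0,0,-0.0873,0,0,-1],[0,0,0,-0.0873,0,0,-1],[0,0,0,-0.0873,0,0,-1],[0,0,0,-0.0873,0,0,-1],[0,0,0,-0.0873,0,0,-1],[0,0,0,-0.0873,0,0,-1]]'
python3 - <<'E'
from h import *
np.set_printoptions(precision=4,suppress=True)
o=ctrl.get_obs();w=cv2.cvtColor(get_image('wrist'),4);cv2.imwrite('pics/w4.png',w);np.save('o4.npy',np.r_[o['tool_pos'],o['tool_rot']])
for n in('scene','side'):cv2.imwrite(f'pics/{n}4.png',cv2.cvtColor(get_image(n),4))
R=Ro.from_rotvec(o['tool_rot']).as_matrix();print(R,o['q'],o['tool_pos'])
E
```

```text
t: 6.13
tool_pos: [0.3896, 0.0412, 0.2053]
tool_rot: [2.471, 1.939, 0.001]
contact_force: [1.2, -0.9, -1.5]
opening: 0.0133
grip_force: 61.2
t: 6.97
tool_pos: [0.5032, 0.0149, 0.2056]
tool_rot: [2.118, 1.66, 0.449]
contact_force: [-0.4, -0.5, -1.2]
opening: 0.013
grip_force: 61.1
[[ 0.2388  0.8387  0.4894]
 [ 0.9711 -0.2063 -0.1201]
 [ 0.0002  0.5039 -0.8638]] [-0.0706 -0.5924  2.2441 -0.1035  0.9705  0.2064] [0.5032 0.0149 0.2056]
```

View pics/w4.png

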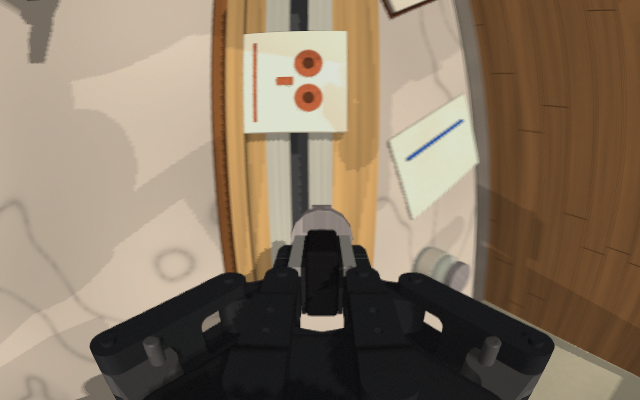

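The wrist view shows the held bolt with its bar at (322,265). The slot is the dark band at column ~300, seen between the tile's lower edge (row 132) and the collar (row 210). The slot runs parallel to the tool.

Run:
```python
from h import *
np.set_printoptions(precision=4,suppress=True)
a=np.load('o4.npy');o=dict(tool_pos=a[:3],tool_rot=a[3:]);R=Ro.from_rotvec(o['tool_rot']).as_matrix()
w=cv2.imread('pics/w4.png');g=w.max(2).astype(int)
n=-R[:,2];p=np.array([.562,.056,.078])
for v in (10,22,145,155,165,175,185,195):
    d=np.abs(np.diff(cv2.GaussianBlur(w,(3,3),0).max(2)[v].astype(int)))
    r=g[v,280:325]; print(v,r[::2])
    idx=np.where(r<75)[0]
    for s in (idx[0]-.5+280,idx[-1]+.5+280):
        Q=onplane('wrist',s,v,p,(-.486,.1167,.866),o); print('   ',s,R.T@(Q-o['tool_pos'])*1000)
# tile bottom edge, corners (top face 12mm above)
nn=np.array((-.486,.1167,.866))
for u,v in ((245,133),(347,131),(347,31),(243,34)):
    print('tile',R.T@(onplane('wrist',u,v,p+.012*nn,nn,o)-o['tool_pos'])*1000)
print('slotmid in tool',R.T@(p-o['tool_pos'])*1000)
```

```text
10 [174 174 176 177 163  97  47  46  44  46  45  45  45  45 135 180 182 181
 178 180 183 180 179]
    290.5 [167.2517 -26.9209 133.7716]
    306.5 [166.7949 -12.508  133.8401]
22 [174 173 176 177 161 105  69  69  69  69  52  47  46  53 138 180 181 180
 179 180 182 180 180]
    290.5 [155.1651 -26.7811 133.8025]
    306.5 [154.7423 -12.4476 133.8705]
145 [192 194 191 190 176 112  43  45  46  51  55  53  55  60 135 187 188 189
 192 193 188 187 193]
    290.5 [ 41.4951 -27.0355 134.0859]
    306.5 [ 41.345  -12.6375 134.1535]
155 [190 194 192 189 182 122  65  66  67  67  61  52  52  54 134 187 188 188
 192 193 187 187 191]
    291.5 [ 32.3968 -26.2791 134.1122]
    306.5 [ 32.277  -12.7159 134.1758]
165 [190 194 192 190 181 133  69  69  68  69  64  54  54  55 127 186 187 188
 191 193 187 187 191]
    291.5 [ 23.2411 -26.446  134.1343]
    306.5 [ 23.14   -12.8045 134.1983]
175 [189 193 191 191 187 137  70  69  68  68  62  56  53  53 120 180 187 188
 190 192 187 185 191]
    291.5 [ 13.9959 -26.6338 134.1566]
    306.5 [ 13.9136 -12.9034 134.2209]
185 [189 193 193 191 190 146  71  69  69  67  62  56  55  55 117 177 187 187
 191 192 187 186 191]
    291.5 [  4.6402 -26.8431 134.179 ]
    306.5 [  4.5771 -13.0132 134.2438]
195 [190 193 193 190 191 155  80  68  69  67  61  53  54  54 111 181 187 188
 191 192 187 186 189]
    292.5 [ -4.8511 -26.1422 134.206 ]
    307.5 [ -4.894  -12.2077 134.2712]
tile [ 53.9092 -65.6275 121.8757]
tile [ 54.4453  22.5985 122.2865]
tile [142.5947  22.6518 122.0661]
tile [142.6684 -67.1134 121.6466]
slotmid in tool [ 53.9183 -23.4655 134.0714]
```

```bash
python3 -m crank '[[0,-5,0,0,0,0,-1],[0,-8,0,0,0,0,-1],[0,-8,10,0,0,0,-1],[0,0,10,0,0,0,-1],[0,0,10,0,0,0,-1],[0,0,10,0,0,0,-1],[0,0,10,0,0,0,-1],[0,0,10,0,0,0,-1],[0,0,5,0,0,0,-1],[0,0,0,0,0,0,-1]]'
python3 - <<'E'
from h import *
np.set_printoptions(precision=4,suppress=True)
o=ctrl.get_obs();w=cv2.cvtColor(get_image('wrist'),4);cv2.imwrite('pics/w5.png',w);np.save('o5.npy',np.r_[o['tool_pos'],o['tool_rot']])
for n in('scene','side'):cv2.imwrite(f'pics/{n}5.png',cv2.cvtColor(get_image(n),4))
R=Ro.from_rotvec(o['tool_rot']).as_matrix();print(R[:,2],o['contact_force'])
s=cv2.imread('pics/side5.png');u,v=proj('side',o['tool_pos']).astype(int);print(u,v)
A=cv2.resize(w[80:320,220:420],(400,480),interpolation=2);B=cv2.resize(s[v-55:v+65,u-50:u+50],(400,480),interpolation=2)
cv2.imwrite('pics/c5.png',np.hstack([A,B]))
E
```

```text
t: 7.95
tool_pos: [0.5163, 0.0114, 0.1358]
tool_rot: [2.124, 1.664, 0.442]
contact_force: [0.1, 0.0, -0.7]
opening: 0.0132
grip_force: 61.2
[ 0.4819 -0.1192 -0.8681] [ 0.089   0.0025 -0.7129]
302 167
```

View pics/c5.png

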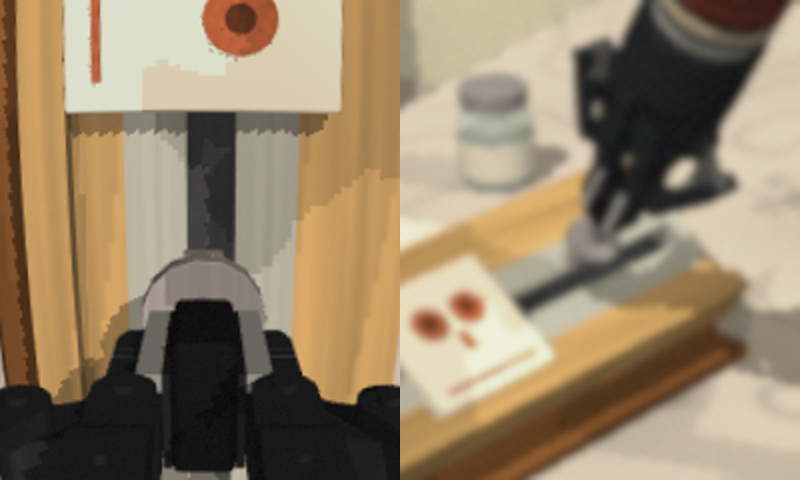

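The wrist crop shows the slot centred at crop column 211 and the collar at 203.5, so the slot is about 2.7 mm towards +y of the bolt. The side crop shows the bolt held above the slot on the open side of the tile.

```bash
python3 -m crank '[[0,2.7,0,0,0,0,-1],[0,0,4,0,0,0,-1],[0,0,5,0,0,0,-1],[0,0,5,0,0,0,-1],[0,0,4,0,0,0,-1],[0,0,3,0,0,0,-1],[0,0,3,0,0,0,-1],[0,0,3,0,0,0,-1],[0,0,2,0,0,0,-1],[0,0,0,0,0,0,-1]]'
python3 - <<'E'
from h import *
o=ctrl.get_obs();w=cv2.cvtColor(get_image('wrist'),4);cv2.imwrite('pics/w6.png',w)
g=w.max(2)
for v in (150,160,170,180,190): 
    i=np.where(g[v,295:350]<85)[0]+295; print(v,i[0],i[-1])
E
```

```text
t: 8.93
tool_pos: [0.5334, 0.0074, 0.1138]
tool_rot: [2.121, 1.663, 0.445]
contact_force: [-0.3, -1.1, -1.6]
opening: 0.0129
grip_force: 61.2
150 304 332
160 305 332
170 305 332
180 305 332
190 305 332
```

```bash
python3 -m crank '[[0,-1.8,0,0,0,0,-1],[0,0,2,0,0,0,-1],[0,0,2,0,0,0,-1],[0,0,1.5,0,0,0,-1],[0,0,1.5,0,0,0,-1],[0,0,1,0,0,0,-1],[0,0,1,0,0,0,-1],[0,0,1,0,0,0,-1],[0,0,0,0,0,0,-1],[0,0,0,0,0,0,-1]]'
python3 - <<'E'
from h import *
o=ctrl.get_obs();w=cv2.cvtColor(get_image('wrist'),4);cv2.imwrite('pics/w7.png',w)
g=w.max(2)
for v in (150,160,170,180,190): 
    i=np.where(g[v,295:350]<85)[0]+295; print(v,i[0],i[-1])
R=Ro.from_rotvec(o['tool_rot']).as_matrix();print(R[:,2],R.T@o['contact_force'])
E
```

```text
t: 9.82
tool_pos: [0.5368, 0.0066, 0.1048]
tool_rot: [2.121, 1.663, 0.445]
contact_force: [0.2, 0.3, -1.2]
opening: 0.0135
grip_force: 61.2
150 306 335
160 306 334
170 307 334
180 307 334
190 307 334
[ 0.48556855 -0.11936825 -0.86601062] [ 0.37454815 -0.47759833  1.08287406]
```

```bash
python3 -m crank '[[0,0,0.7,0,0,0,-1],[0,0,0.7,0,0,0,-1],[0,0,0.7,0,0,0,-1],[0,0,0.5,0,0,0,-1],[0,0,0.5,0,0,0,-1],[0,0,0.4,0,0,0,-1],[0,0,0,0,0,0,-1],[0,0,0,0,0,0,-1],[0,0,0,0,0,0,-1],[0,0,0,0,0,0,-1]]'
```

```text
t: 10.7
tool_pos: [0.538, 0.0065, 0.1034]
tool_rot: [2.122, 1.664, 0.443]
contact_force: [-21.7, 2.8, 18.1]
opening: 0.0129
grip_force: 65.4
```

```bash
python3 -m crank '[[0,0,-0.8,0,0,0,-1],[0,0,-0.5,0,0,0,-1],[0,0,0,0,0,0,-1],[3,0,0,0,0,0,-1],[5,0,0,0,0,0,-1],[5,0,0,0,0,0,-1],[5,0,0,0,0,0,-1],[5,0,0,0,0,0,-1],[5,0,0,0,0,0,-1],[2,0,0,0,0,0,-1]]'
python3 - <<'E'
from h import *
o=ctrl.get_obs();w=cv2.cvtColor(get_image('wrist'),4);cv2.imwrite('pics/w8.png',w)
for n in('side',):s=cv2.cvtColor(get_image(n),4);cv2.imwrite(f'pics/{n}8.png',s)
R=Ro.from_rotvec(o['tool_rot']).as_matrix();print(R.T@o['contact_force'],R[:,2])
u,v=proj('side',o['tool_pos']).astype(int)
A=cv2.resize(w[20:320,190:440],(400,480),interpolation=2);B=cv2.resize(s[v-70:v+80,u-80:u+45],(400,480),interpolation=2)
cv2.imwrite('pics/c8.png',np.hstack([A,B]))
E
```

```text
t: 11.53
tool_pos: [0.5457, 0.0354, 0.1038]
tool_rot: [2.119, 1.662, 0.446]
contact_force: [-4.2, -3.7, 3.8]
opening: 0.0133
grip_force: 62.3
[-4.58250643 -0.82391684 -4.91401481] [ 0.48660631 -0.12030144 -0.86529871]
```

View pics/c8.png

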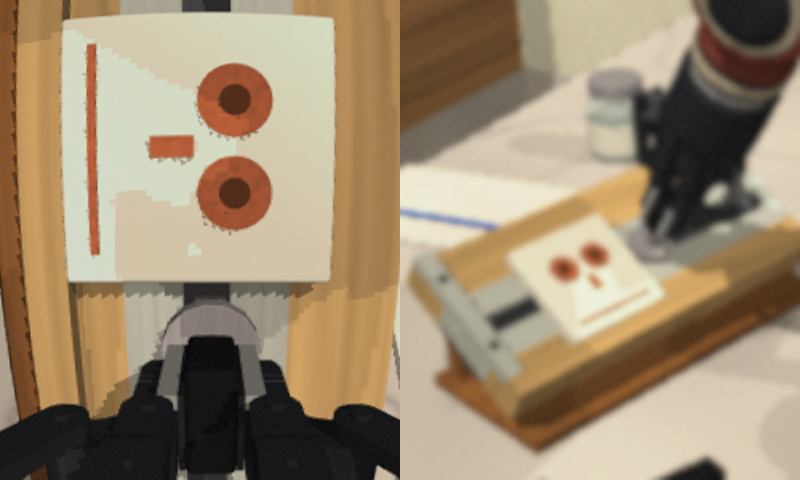

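The crops show the collar flat on the strip, lengthways in the slot and just short of the tile. The tile is square and its gap to the fence is still open. I'll push.

```bash
python3 -m crank '[[3,0,0,0,0,0,-1],[4,0,0,0,0,0,-1],[5,0,0,0,0,0,-1],[5,0,0,0,0,0,-1],[5,0,0,0,0,0,-1],[5,0,0,0,0,0,-1],[5,0,0,0,0,0,-1],[5,0,0,0,0,0,-1],[5,0,0,0,0,0,-1],[5,0,0,0,0,0,-1]]'
python3 - <<'E'
from h import *
np.set_printoptions(precision=4,suppress=True)
o=ctrl.get_obs();R=Ro.from_rotvec(o['tool_rot']).as_matrix();print('F',R.T@o['contact_force'],'slot y',(np.array(o['tool_pos'])-[.562,.056,.078])@R)
s=cv2.cvtColor(get_image('side'),4);cv2.imwrite('pics/side9.png',s)
w=cv2.cvtColor(get_image('wrist'),4);cv2.imwrite('pics/w9.png',w)
E
```

```text
t: 12.47
tool_pos: [0.5564, 0.0799, 0.1037]
tool_rot: [2.119, 1.661, 0.442]
contact_force: [-8.2, -7.2, 9.2]
opening: 0.0133
grip_force: 62.8
F [ -8.9596  -0.853  -11.0661] slot y [ 0.0218  0.0032 -0.0279]
```

```bash
python3 -m crank '[[2,0,-0.4,0,0,0,-1],[2,0,0,0,0,0,-1],[2,0,0,0,0,0,-1],[2,0,0,0,0,0,-1],[2,0,0,0,0,0,-1],[1,0,0,0,0,0,-1],[0.5,0,0,0,0,0,-1],[0.5,0,0,0,0,0,-1],[0,0,0,0,0,0,-1],[0,0,0,0,0,0,-1]]'
python3 - <<'E'
from h import *
np.set_printoptions(precision=4,suppress=True)
o=ctrl.get_obs();R=Ro.from_rotvec(o['tool_rot']).as_matrix();print('F',R.T@o['contact_force'],'slot y',(np.array(o['tool_pos'])-[.562,.056,.078])@R)
s=cv2.cvtColor(get_image('side'),4);cv2.imwrite('pics/side10.png',s)
w=cv2.cvtColor(get_image('wrist'),4);cv2.imwrite('pics/w10.png',w)
A=cv2.resize(w[0:300,190:440],(400,480),interpolation=2);B=cv2.resize(s[150:240,200:275],(400,480),interpolation=2)
cv2.imwrite('pics/c10.png',np.hstack([A,B]))
E
```

```text
t: 13.4
tool_pos: [0.5592, 0.0918, 0.1037]
tool_rot: [2.12, 1.662, 0.444]
contact_force: [-3.0, -5.4, 5.2]
opening: 0.0135
grip_force: 62.0
F [-5.9921  1.2344 -5.2779] slot y [ 0.034   0.0031 -0.028 ]
```

View pics/c10.png

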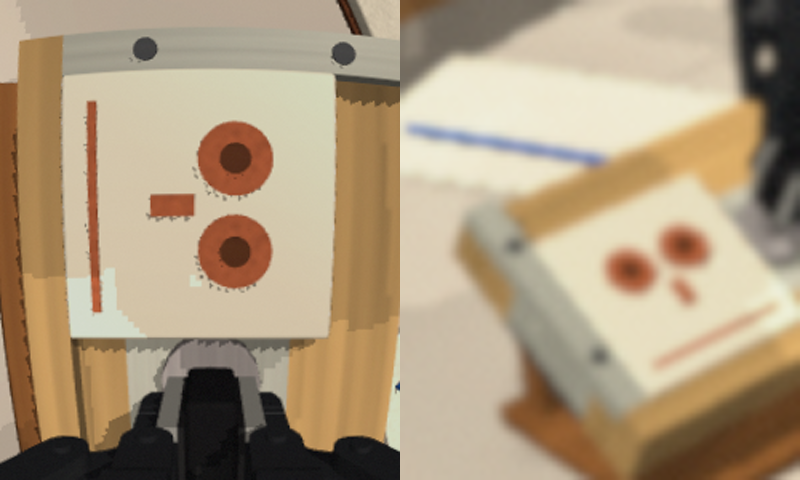

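The tile is at or very near the fence and square. I'll creep forward and watch for the force to rise.

```bash
python3 -m crank '[[0.5,0,0,0,0,0,-1],[0.5,0,0,0,0,0,-1],[0.5,0,0,0,0,0,-1],[0.5,0,0,0,0,0,-1],[0.5,0,0,0,0,0,-1],[0.5,0,0,0,0,0,-1],[0,0,0,0,0,0,-1],[0,0,0,0,0,0,-1],[0,0,0,0,0,0,-1],[0,0,0,0,0,0,-1]]'
python3 - <<'E'
from h import *
np.set_printoptions(precision=4,suppress=True)
o=ctrl.get_obs();R=Ro.from_rotvec(o['tool_rot']).as_matrix();print('F',R.T@o['contact_force'],'slot y',(np.array(o['tool_pos'])-[.562,.056,.078])@R)
E
```

```text
t: 14.33
tool_pos: [0.5593, 0.0924, 0.1038]
tool_rot: [2.118, 1.661, 0.436]
contact_force: [-7.8, -15.5, 9.3]
opening: 0.0132
grip_force: 62.8
F [-16.9483   1.2557  -9.9081] slot y [ 0.0344  0.0032 -0.0283]
```

Only 0.6 mm of the 3 mm commanded was taken up, and the force rose to 17 N, so the tile is against the fence. Next I ease off.

```bash
python3 -m crank '[[-1,0,-0.3,0,0,0,-1],[-1,0,-0.3,0,0,0,-1],[-1,0,0,0,0,0,-1],[-1,0,0,0,0,0,-1],[0,0,0,0,0,0,-1],[0,0,0,0,0,0,-1],[0,0,0,0,0,0,-1],[0,0,0,0,0,0,-1],[0,0,0,0,0,0,-1],[0,0,0,0,0,0,-1]]'
python3 - <<'E'
from h import *
np.set_printoptions(precision=4,suppress=True)
o=ctrl.get_obs();R=Ro.from_rotvec(o['tool_rot']).as_matrix();print('F',R.T@o['contact_force'],'slot y',(np.array(o['tool_pos'])-[.562,.056,.078])@R,o['q'])
E
```

```text
t: 15.17
tool_pos: [0.558, 0.0919, 0.1033]
tool_rot: [2.121, 1.663, 0.444]
contact_force: [0.4, -2.9, -2.4]
opening: 0.0131
grip_force: 61.0
F [-2.7232 -0.2338  2.6171] slot y [ 0.0339  0.0019 -0.0282] [ 0.1192 -0.24    2.175  -0.2677  0.7301  0.5167]
```

```bash
python3 -m crank '[[-1,0,0.2,0,0,0,-1],[-0.4,0,0,0,0,0,-1],[0,0,0,0,0,0.05,-1],[0,0,0,0,0,0.1,-1],[0,0,0,0,0,0.1,-1],[0,0,0,0,0,0.1,-1],[0,0,0,0,0,0.1,-1],[0,0,0,0,0,0.1,-1],[0,0,0,0,0,0.1,-1],[0,0,0,0,0,0.1,-1]]'
python3 -m crank '[[0,0,0,0,0,0.1,-1],[0,0,0,0,0,0.1,-1],[0,0,0,0,0,0.1,-1],[0,0,0,0,0,0.1,-1],[0,0,0,0,0,0.1,-1],[0,0,0,0,0,0.1,-1],[0,0,0,0,0,0.1,-1],[0,0,0,0,0,0.1,-1],[0,0,0,0,0,0.02,-1],[0,0,0,0,0,0,-1]]'
python3 - <<'E'
from h import *
np.set_printoptions(precision=4,suppress=True)
o=ctrl.get_obs();R=Ro.from_rotvec(o['tool_rot']).as_matrix();print(R,'F',R.T@o['contact_force'],'slot',(np.array(o['tool_pos'])-[.562,.056,.078])@R,o['q'])
s=cv2.cvtColor(get_image('side'),4);cv2.imwrite('pics/side11.png',s)
w=cv2.cvtColor(get_image('wrist'),4);cv2.imwrite('pics/w11.png',w)
A=cv2.resize(w[60:300,220:420],(400,480),interpolation=2);B=cv2.resize(s[140:240,200:300],(400,480),interpolation=2)
cv2.imwrite('pics/c11.png',np.hstack([A,B]))
E
```

```text
t: 16.0
tool_pos: [0.5583, 0.0911, 0.1039]
tool_rot: [2.691, 0.795, 0.651]
contact_force: [-0.6, -1.5, -1.4]
opening: 0.0131
grip_force: 61.2
t: 16.83
tool_pos: [0.557, 0.0904, 0.1027]
tool_rot: [2.954, -0.355, 0.787]
contact_force: [-5.3, -2.8, -0.4]
opening: 0.0129
grip_force: 61.6
[[ 0.8429 -0.2374  0.4829]
 [-0.2048 -0.9714 -0.1201]
 [ 0.4976  0.0023 -0.8674]] F [-4.099  3.957 -1.917] slot [ 0.0011 -0.0322 -0.028 ] [ 0.1161 -0.2419  2.1772 -0.2655  0.7312  2.0813]
```

```bash
cat > t.py <<'E'
from h import *
import sys
def feat(f):
    s=cv2.imread(f).astype(int);m=((s[:,:,2]>s[:,:,1]*1.7)&(s[:,:,2]>90)).astype(np.uint8);mm=m*0;mm[155:235,205:300]=m[155:235,205:300]
    n,l,st,ce=cv2.connectedComponentsWithStats(mm)
    return [(st[i,4],ce[i].round(2).tolist()) for i in range(1,n) if st[i,4]>8]
for f in sys.argv[1:]: print(f,feat(f))
E
python3 t.py pics/side9.png pics/side10.png pics/side11.png
```

```text
pics/side9.png [(np.int32(22), [256.64, 193.86]), (np.int32(23), [247.26, 198.61])]
pics/side10.png [(np.int32(22), [252.64, 195.86]), (np.int32(26), [242.69, 200.62])]
pics/side11.png [(np.int32(23), [252.61, 195.96]), (np.int32(25), [242.68, 200.52])]
```

The tile has not moved or turned, to within 0.1 px. Now I release and retreat along the normal.

```bash
python3 -m crank '[[0,0,0,0,0,0,-0.4],[0,0,0,0,0,0,-0.2],[0,0,0,0,0,0,0],[0,0,0,0,0,0,0],[0,0,0,0,0,0,0],[0,0,0,0,0,0,0],[0,0,-5,0,0,0,0],[0,0,-10,0,0,0,0],[0,0,-15,0,0,0,0],[0,0,-15,0,0,0,0]]'
python3 -m crank '[[0,0,-25,0,0,0,0],[0,0,-25,0,0,0,0],[0,0,-25,0,0,0,0],[0,0,-25,0,0,0,0],[0,0,0,0,0,0,0],[0,0,0,0,0,0,0],[0,0,0,0,0,0,0],[0,0,0,0,0,0,0],[0,0,0,0,0,0,0],[0,0,0,0,0,0,0]]'
python3 - <<'E'
from h import *
np.set_printoptions(precision=4,suppress=True)
o=ctrl.get_obs();R=Ro.from_rotvec(o['tool_rot']).as_matrix()
s=cv2.cvtColor(get_image('side'),4);cv2.imwrite('pics/side12.png',s)
w=cv2.cvtColor(get_image('wrist'),4);cv2.imwrite('pics/w12.png',w)
nn=np.array((-.486,.1167,.866));p=np.array([.562,.056,.078]);S=np.c_[(.842,-.202,.5),(.2334,.972,0),nn]
L=lambda u,v,h:S.T@(onplane('wrist',u,v,p+h*nn,nn,o)-p)*1000
# black bar, top 60mm above the face
e=proj('wrist',p+S@[0,.037,.06],o);u,v=e.astype(int);print('bar expected',e)
m=(w.max(2)<45).astype(np.uint8);mm=m*0;q=np.s_[v-45:v+45,u-60:u+60];mm[q]=m[q]
for c in cv2.findContours(mm,0,1)[0]:
    if cv2.contourArea(c)>150:
        r=cv2.minAreaRect(c);b=cv2.boxPoints(r);print('bar',r,[L(*k,.06)[:2].round(1).tolist() for k in b])
# pale tile
h=cv2.cvtColor(w,40);m=((h[:,:,1]<60)&(w.min(2)>140)).astype(np.uint8)
e=proj('wrist',p+S@[0,.1,.012],o);print('tile expected',e)
m=cv2.morphologyEx(m,2,np.ones((5,5)))
for c in cv2.findContours(m,0,1)[0]:
    if cv2.contourArea(c)>3000:
        r=cv2.minAreaRect(c);print('tile?',r,[L(*k,.012)[:2].round(1).tolist() for k in cv2.boxPoints(r)])
E
python3 t.py pics/side12.png
```

```text
t: 17.77
tool_pos: [0.5357, 0.0959, 0.1428]
tool_rot: [2.954, -0.357, 0.79]
contact_force: [0.1, 0.0, -0.6]
opening: 0.0426
grip_force: 0.0
t: 18.6
tool_pos: [0.4874, 0.1076, 0.2276]
tool_rot: [2.954, -0.357, 0.788]
contact_force: [-0.6, 0.4, 0.4]
opening: 0.0423
grip_force: 0.0
bar expected [314.8832 199.632 ]
bar ((321.5, 196.5), (39.0, 15.0), 90.0) [[19.7, 37.5], [19.6, 24.9], [-14.7, 24.9], [-14.6, 37.9]]
tile expected [253.9678 187.8623]
tile? ((321.4752502441406, 291.2879943847656), (101.98114013671875, 75.77444458007812), 1.1017061471939087) [[-176.4, 95.8], [-71.6, 85.9], [-74.8, -24.7], [-180.5, -30.2]]
tile? ((403.49993896484375, 181.49998474121094), (176.99996948242188, 52.99999237060547), -0.0) [[-21.6, 37.9], [32.6, 37.4], [36.7, -155.6], [-23.8, -163.5]]
tile? ((260.0, 186.0), (84.0, 86.0), 90.0) [[46.2, 136.8], [43.6, 49.0], [-43.3, 50.6], [-43.9, 144.5]]
tile? ((118.88804626464844, 187.3881378173828), (242.98643493652344, 276.407958984375), 70.10456848144531) [[157.6, 779.3], [170.6, 146.2], [-74.0, 65.3], [-338.8, 657.0]]
tile? ((495.5136413574219, 129.4441680908203), (569.3372802734375, 283.69390869140625), 40.756797790527344) [[146.1, 168.2], [467.3, -36.1], [-1295.6, -59448.9], [-881.2, -1075.4]]
pics/side12.png [(np.int32(23), [252.61, 195.96]), (np.int32(26), [242.69, 200.62])]
```

The bar lies across the slot, the collar is about 1 mm from the tile, and the tile hasn't moved. I'm handing the job in.

```bash
python3 -c "
from station import ctrl
print(ctrl.finish_job())"
```

```text
the job is handed in; nothing more can be done
None
```

The job is handed in, with no verdict returned: by my last measurements the bolt is locked across the slot about 1 mm from the tile and the tile sits square against the fence, the owl was not re-measured, and I viewed 11 pictures, one over the limit of 10.

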